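Index the round table and hold a stepped brick hard into its fence

TASK

Turn the round steel table by its upright post, clockwise seen from above, until it clicks into its notch, then stand the stepped grey brick on it in front of the middle of the fence, tall side towards the fence, and let go of it. Then, with one firm diagonal push into the brick's step, slide it up to the fence and hold it there flat on the table and tight against the fence, pressed on both at once, ready to be scored; finish while still pushing. Leave the plain brick and the glass globe and jar where they are.

Things in the scene. Friction and masses are not known exactly. Their poses are not given: they have to be found in the camera images.
- turntable (a joint): Angle of the round table (rad): 0 = clicked in its notch, grows anticlockwise seen from above; range -0.04 (a hard stop just past the notch) to 1.3, starts at 0.45 to 1.1. A spring plunger on the robot's side drops between two brass pins on the rim at 0: riding over the pin, 0.13 to 0.06 rad, needs about 8 N at the post (elsewhere 2 N). The notch centres the table and resists about 0.7 N m either way.
- table_axis (a point): Centre of the round table's top face, 42 mm above the bench; a flat steel disc 276 mm across on a low grey foot. Its axes turn with the table and are those of fence_foot.
- post_mid (a point): On the centre line of the table's upright steel post, 26 mm below its top: a smooth round bar 18 mm in diameter, fixed to the table at x -25 mm, y +112 mm in the table's axes, standing 64 mm above the table's top (its top is 106 mm above the bench).
- fence_foot (a point): Middle of the foot of the fence's working face, on the table's top, 75 mm from the table's axis. The fence is an aluminium bar fixed on the table, 150 mm long, 14 thick, 45 high. Axes turn with the table: +x straight into the fence (the brick goes on the -x side), y along it, z up. In the notch, +x points away from the robot within 0.3 rad.
- deck: The round table's flat steel disc, 276 mm across; origin on its axis, at bench height.
- fence: The fence bar of the round table (see fence_foot); origin on the table's axis, at bench height.
- brick_centre (a point): Middle (29.5 mm above the underside) of the stepped brick, grey fireclay, 66 mm deep (x), 90 long (y), 59 high (z), 0.3 to 0.5 kg. +x is its tall side, which goes against the fence. Grip it by the tall part: 30 mm wide, centred 18 mm to +x of this point. Starts upright on the bench, +x away from the robot within 0.6 rad, in one of two places on the robot's right.
- brick_step (a point): Middle of the ledge of the stepped brick's step. The brick is L-shaped in section: full depth up to 28 mm; above that only the tall part (x +3 to +33 mm of the middle) goes on to 59 mm. The ledge is 36 mm deep, 90 mm long, 28 mm above the underside, the upright riser 18 mm to +x of this point. Axes are the brick's.
- brick_face (a point): Middle of the stepped brick's tall +x face, 29.5 mm above its underside. Axes are the brick's. The ground brick slides on the table and the fence with a friction of about 0.35; a firm push is 10 to 15 N forwards and as much downwards.
- stepped_brick: The stepped brick; origin at the middle of its underside, axes as for brick_centre.
- plain_brick: A brick of the same grey fireclay and outer size (66 x 90 x 59 mm) without a step, not needed, in the other of the two places; origin at the middle of its underside.
- glass_globe: A blown glass globe 104 mm across with a short neck, 140 mm high, standing on its flat foot to the left of the round table; origin at the middle of its underside.
- glass_jar: A glass jar with a metal lid, 48 mm across and 70 mm high, at the back between the round table and the bricks; origin at the middle of its underside.

How it is judged:
On the way, in this order (a step that is already met when the one before it is completed fails the run):
1. the round table is turned into its notch, before the brick is on it (value of joint turntable between -0.05 and 0.05 rad and velocity of joint turntable between -0.1 and 0.1 rad/s and contact force between stepped_brick and deck below 0.1 N), for 0.2 s.
2. the stepped brick stands on the round table, let go of, not yet pressed (angle between brick_centre's own z axis and vertical below 0.08 rad and z of brick_centre in the frame of fence_foot between 0.024 and 0.034 m and contact force between the fingers and stepped_brick below 0.2 N and contact force between stepped_brick and deck above 1 N and linear speed of stepped_brick below 0.02 m/s), for 0.15 s.
At the end, for the whole second after the job is handed in: Table in its notch within 0.05 rad; stepped brick flat on it, tall face within 4 mm of the fence and square within 0.05 rad, within 30 mm of the fence's middle; the robot still pushes it (over 4 N), over 3 N on the fence and 8 N on the table (weight included), at rest for the last second (value of joint turntable between -0.05 and 0.05 rad and angle between brick_centre's own z axis and vertical below 0.08 rad and z of brick_centre in the frame of fence_foot between 0.024 and 0.034 m and x of brick_face in the frame of fence_foot between -0.004 and 0.004 m and y of brick_centre in the frame of fence_foot between -0.03 and 0.03 m and x of brick_step in the frame of fence_foot below -0.04 m and angle between the x axis of brick_centre and the x axis of fence_foot, either way round below 0.05 rad and contact force between stepped_brick and fence above 3 N and contact force between stepped_brick and deck above 8 N and contact force between the fingers and stepped_brick above 4 N and linear speed of stepped_brick below 0.02 m/s); the arm keeps its last pose, push and grip.
It fails at once if the plain brick is disturbed (moved more than 30 mm) (distance of plain_brick from where it was at the start of the episode above 0.03 m).
It fails at once if the glass globe is disturbed (moved more than 30 mm) (distance of glass_globe from where it was at the start of the episode above 0.03 m).
It fails at once if the glass jar is disturbed (moved more than 30 mm) (distance of glass_jar from where it was at the start of the episode above 0.03 m).
It also fails if it takes over 64 s, if anything falls off the work surface, if the arm or the gripper's body presses on something with over 40 N, if the wrist force passes 120 N, or if a joint passes its speed limit or range.

ROBOT

A 6-joint arm with a two-finger parallel gripper is mounted at the origin on the work surface. World frame = base frame: x ahead of the robot, y to its left, z up, the work surface at z = 0. Lengths are in m, angles in rad, forces in N, time in s.
With the tool pointing down it reaches from about 0.35 to 0.775 m from the base axis. Payload 5.5 kg.
Tool frame: the origin (TCP) lies at the very end of the fingers, on their centre line; the grasp point (between the pads) lies env.grasp_offset behind it (env.grasp_offset is the distance from the TCP to the grasp point, in m); x points along the fingers, y is the direction in which the jaws open and shut, and the axes are right-handed (so a half turn about x gives the same grasp; the last joint's range is limited). The gripper opens to 85 mm and grips with 20 to 120 N. Pads are 22 mm wide; open, the fingers measure 114 mm over their backs; the gripper's body (76 mm by 85 mm) begins 54 mm behind the grasp point. The pads swing forward as they close: fully open they stand 13 mm farther back than shut.
Start: joints at [-1.466, 0.313, 0.046, 1.304, 0, 1.431], TCP at [0.139, -0.558, 0.231] pointing down, gripper open.
Joint ranges: [-2.76, 2.76], [-0.86, 1.69], [-1.03, 1.26], [-2.2, 2.34], [-1.47, 1.5], [-3.14, 3.14]. Speed limits (rad/s): [2.57, 2.57, 3.14, 3.14, 3.14, 3.14].

INTERFACE

Orientations are given as a unit quaternion [w, x, y, z].
In Python, from workcell import get_state, viewer, job, env gives the robot as it stands.
- The arm moves only by the tool send_rows, never from a script. Its argument "plan" is a list of rows, each a list of 6 numbers: the shift along the tool's x, y, z in mm, then the turn, a rotation vector about the tool's x, y, z in degrees. A call has exactly 10 rows; each row is the pose to reach, as a shift and turn from the pose commanded when the call began, along the tool's axes at that moment; what a row does not reach only later rows make up. A row lasts 1/8 s, in which the tool goes at most 62.5 mm and 10.7 degrees, less where a joint would pass 70% of its speed; a pose out of reach is approached as far as the arm can. A call with a gripper value outside its range is refused whole. "claw" is the finger opening in mm, from 0 to 85.4, set as the call begins (left out, the last holds). The fingers move at their own pace and stop on an object; "newtons" is the grip in N (left out, the last holds). Time passes only in rows, so rows that repeat a pose let the fingers close, or fill a call up. It gives the time, the measured TCP pose, the force and the opening at its end, in the units of the state.
- get_state(): the state, without advancing time (a new reading comes with each control period).
- viewer.read_camera(name): name is "scene" or "top" or "wrist"; returns a dict with "frame" (480x640x3 uint8, blue, green, red), "mtx" (3x3 intrinsics, pixels), "k1" (the pictures are not rectified: a ray, as slopes to the right and down, at radius r is drawn at 1 + k1 r^2 times it, then the intrinsics apply), "rvec" (rotation vector, rad) and "tvec" (3), from world to camera coordinates, as OpenCV has them. Camera axes: x right, y down, z forward; pixel columns grow to the right and rows downward; lengths in m; the calibration is good to about 2 mm. A picture is of the moment at which its call begins. There is no depth.
- job.hand_in(): hands the job in, once; it reports no verdict.
The state is a dict: "clock": time; "joint_pos": joint angles; "qvel": joint speeds; "tau": joint torques, N m; "tcp_pos": TCP position; "orientation": TCP orientation; "wrist_force": force on the tool from outside, world axes, zero at the start; "ft_torque": the same for the moment, N m; "finger_gap": finger opening in m.
Only numpy, scipy, OpenCV 4.12 (cv2) and the standard library are available. Lean on these libraries where they do the work, as an engineer would, in place of code of your own. Each camera call takes 0.05 s, during which the arm holds its last target.

## Working session

There is one attempt and no reset: what is moved stays moved. The work goes in short steps, Python scripts to look and compute and a tool call to move; the robot and the scene stay as the last step left them, time stands still between calls to the robot, and variables do not carry over. Pictures are saved under pics/ and viewed, and the job is handed in when it is done.

Besides the shell and the picture viewer there is one more tool, called after "Call:" as name(argument=value, ...) on one line, values as JSON. send_rows: Moves the arm, as the interface text tells. Its arguments: {"type":"object","properties":{"plan":{"type":"array"},"claw":{"type":"number"},"newtons":{"type":"number"}},"required":["plan"]}

```bash
mkdir -p pics; ls
cat > h.py <<'E'
import numpy as np,cv2
from workcell import get_state,viewer,job,env
from scipy.spatial.transform import Rotation as R
def cam(n,f=None):
    c=viewer.read_camera(n)
    if f: cv2.imwrite('pics/'+f,c['frame'])
    np.savez('cam_%s.npz'%n,**{k:np.array(v) for k,v in c.items()})
    return c
def load(n): return np.load('cam_%s.npz'%n)
def ray(c,u,v):
    K=np.array(c['mtx']);k1=float(c['k1'])
    d=np.array([(u-K[0,2])/K[0,0],(v-K[1,2])/K[1,1]])
    s=d.copy()
    for _ in range(30): s=d/(1+k1*(s@s))
    Rm=cv2.Rodrigues(np.array(c['rvec'],float))[0];t=np.array(c['tvec'],float).ravel()
    o=-Rm.T@t; return o,Rm.T@np.array([s[0],s[1],1])
def atz(c,u,v,z):
    o,d=ray(c,u,v); return o+d*(z-o[2])/d[2]
def proj(c,P):
    P=np.atleast_2d(P).astype(float)
    return cv2.projectPoints(P,np.array(c['rvec'],float),np.array(c['tvec'],float),np.array(c['mtx'],float),np.array([float(c['k1']),0,0,0]))[0].reshape(-1,2)
def st():
    s=get_state()
    print('t',s['clock'],'tcp',np.round(s['tcp_pos'],4),'q',np.round(s['orientation'],4),'F',np.round(s['wrist_force'],2),'gap',round(float(s['finger_gap']),4),'j',np.round(s['joint_pos'],3))
    return s
E
python3 - <<'E'
from h import *
s=st();print(env.grasp_offset)
print(R.from_quat(np.roll(s['orientation'],-1)).as_matrix().round(3))
for n in('scene','top','wrist'): cam(n,n+'0.png')
E
```

```text
pics
t 0.0 tcp [ 0.1393 -0.5574  0.2304] q [ 0.0857  0.7018  0.087  -0.7018] F [-0.14  0.55  0.04] gap 0.0852 j [-1.466  0.314  0.045  1.304 -0.     1.431]
0.0187
[[-0.     0.242 -0.97 ]
 [ 0.002 -0.97  -0.242]
 [-1.    -0.002 -0.   ]]
```

View pics/scene0.png

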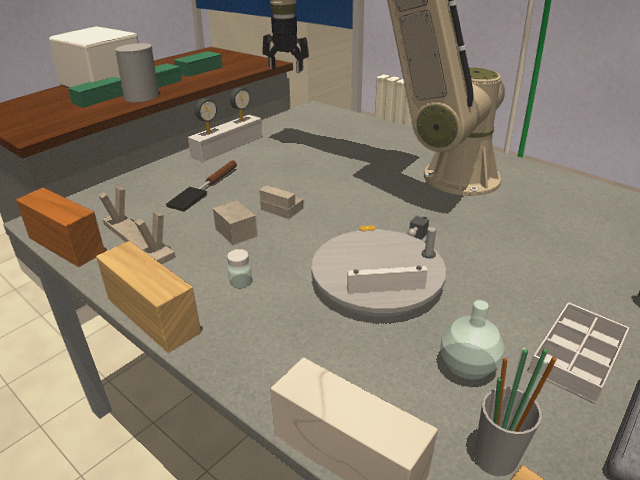

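View pics/top0.png

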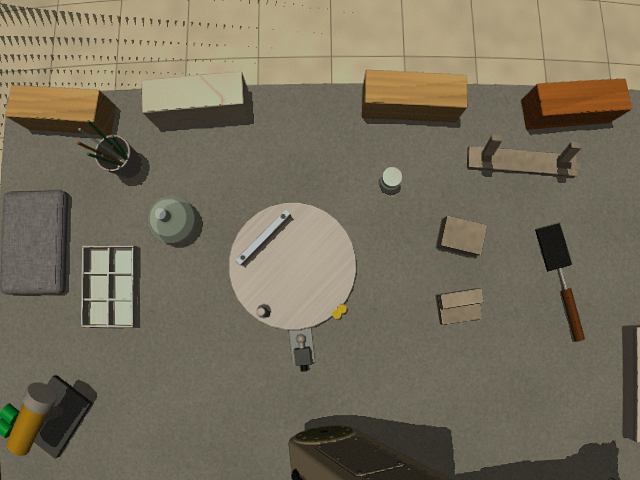

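View pics/wrist0.png

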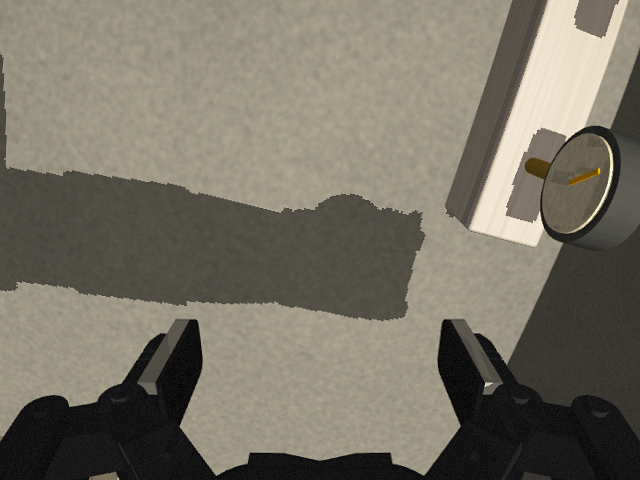

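Run:
```python
from h import *
f=load('top')['frame']
a=cv2.resize(f[195:345,225:375],None,fx=4,fy=4,interpolation=cv2.INTER_CUBIC)
b=cv2.resize(f[195:345,420:510],None,fx=4,fy=4,interpolation=cv2.INTER_CUBIC)
cv2.imwrite('pics/z1.png',a);cv2.imwrite('pics/z2.png',b)
c=load('top')
for u,v,z in [(292.5,266,.042),(263.5,310.5,.106),(392,178,.07),(172,220,.05)]: print(u,v,atz(c,u,v,z).round(4))
```

```text
292.5 266 [0.5574 0.0886 0.042 ]
263.5 310.5 [0.4644 0.1448 0.106 ]
392 178 [ 0.7413 -0.1263  0.07  ]
172 220 [0.6595 0.35   0.05  ]
```

View pics/z1.png

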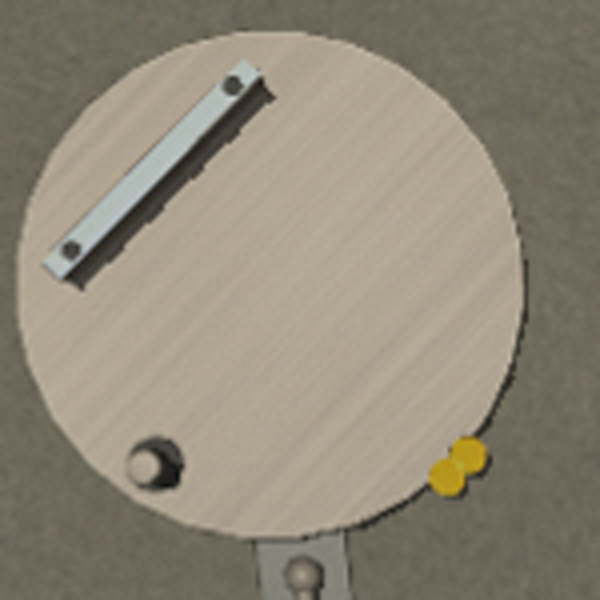

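View pics/z2.png

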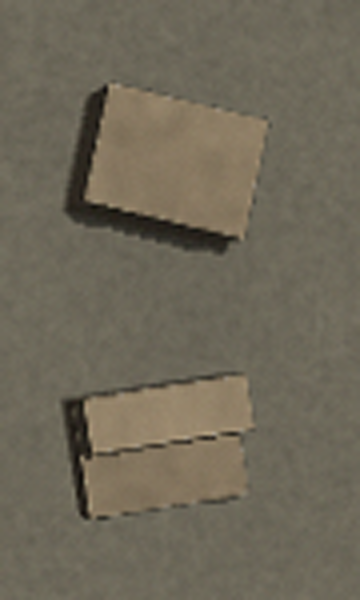

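Run:
```python
from h import *
c=load('top')
p=lambda x,y,z,ox=225,oy=195: atz(c,ox+x/4-.375,oy+y/4-.375,z)
ax=p(270,284,.042);print('axis',ax)
po=p(143,468,.106);print('post',po, 'r',np.hypot(*(po-ax)[:2]),'exp',np.hypot(25,112))
d=(po-ax);print('th from post',np.arctan2(d[1],d[0])-np.arctan2(112,-25))
a=p(72,250,.087);b=p(233,85,.087);d=a-b;print('th fence (world angle of y axis-90)',np.arctan2(d[1],d[0])-np.pi/2,'mid',(a+b)/2)
m=p(458,467,.042)-ax;pl=p(303,575,.06)-ax
print('pin ang',np.arctan2(m[1],m[0]),'plunger',np.arctan2(pl[1],pl[0]))
q=lambda x,y,z:p(x,y,z,420)
T=[q(84,399,.059),q(247,374,.059),q(254,428,.059),q(91,455,.059)]
S=[q(243,433,.028),q(246,495,.028),q(88,518,.028)]
for t in T+S: print(t.round(4))
d=T[0]-T[1];d2=T[3]-T[2];print('yaw',[np.arctan2(x[1],x[0])-np.pi/2 for x in(d,d2)],np.linalg.norm(d),np.linalg.norm(d2)); d3=S[2]-S[1];print(np.arctan2(d3[1],d3[0])-np.pi/2,np.linalg.norm(d3))
print('tall centre',sum(T)/4)
```

```text
axis [0.55821809 0.0894266  0.042     ]
post [0.4621904  0.15121311 0.106     ] r 0.11418795792709158 exp 114.75626344561765
th from post 0.7794438210619006
th fence (world angle of y axis-90) 0.7916733414391173 mid [0.61715879 0.14769821 0.087     ]
pin ang -2.3535697109783866 plunger -3.0322571252284036
[ 0.4921 -0.2259  0.059 ]
[ 0.5038 -0.315   0.059 ]
[ 0.4749 -0.318   0.059 ]
[ 0.4624 -0.229   0.059 ]
[ 0.4718 -0.3207  0.028 ]
[ 0.4379 -0.3215  0.028 ]
[ 0.4274 -0.2332  0.028 ]
yaw [np.float64(0.12995601736257334), np.float64(0.13932216713855095)] 0.08983191905611916 0.08989820011315382
0.11786174971552077 0.08890604069735558
tall centre [ 0.48328828 -0.27198183  0.059     ]
```

```bash
cat >> h.py <<'E'
def to(p,adeg,base=None):
    """row needed to go to world p, tool down with jaw axis at adeg; base=(p0,a0) or measured"""
    s=get_state()
    if base is None:
        p0=np.array(s['tcp_pos']);R0=R.from_quat(np.roll(s['orientation'],-1)).as_matrix()
    else:
        p0=np.array(base[0]);R0=down(base[1])
    sh=R0.T@(np.array(p)-p0)*1000
    rv=R.from_matrix(R0.T@down(adeg)).as_rotvec(degrees=True)
    print('row',sh.round(1),rv.round(2)); return sh,rv
def down(adeg):
    a=np.radians(adeg);return np.array([[0,np.cos(a),np.sin(a)],[0,np.sin(a),-np.cos(a)],[-1,0,0]])
E
python3 - <<'E'
from h import *
to([.42,-.2,.23],14)
E
```

```text
row [   1.1 -278.8 -359. ] [-8.998e+01 -7.000e-02  5.000e-02]
```

Call:
send_rows(plan=[[0, -28, -36, -9, 0, 0], [0, -56, -72, -18, 0, 0], [0, -84, -108, -27, 0, 0], [0, -112, -144, -36, 0, 0], [0, -140, -180, -45, 0, 0], [0, -168, -216, -54, 0, 0], [0, -196, -252, -63, 0, 0], [0, -224, -288, -72, 0, 0], [0, -252, -324, -81, 0, 0], [0, -279, -359, -90, 0, 0]], claw=40)

```text
clock: 1.4
tcp_pos: [0.4207, -0.1988, 0.2312]
orientation: [0.558, 0.434, 0.558, -0.434]
wrist_force: [-0.5, -0.4, 0.4]
finger_gap: 0.0399
```

Run:
```python
from h import *
st()
to([.462,.150,.15],57)
```

```text
t 1.4 tcp [ 0.4207 -0.1988  0.2312] q [ 0.5584  0.4337  0.5585 -0.4338] F [-0.54 -0.41  0.36] gap 0.0399 j [-0.614  0.101 -0.222  1.248 -0.     0.707]
row [  81.2  126.4 -327.7] [-4.267e+01 -0.000e+00  1.000e-02]
```

Call:
send_rows(plan=[[0, 15, -40, -6, 0, 0], [0, 31, -80, -12, 0, 0], [10, 46, -120, -18, 0, 0], [20, 62, -160, -24, 0, 0], [30, 77, -200, -30, 0, 0], [40, 93, -240, -36, 0, 0], [50, 108, -280, -42.7, 0, 0], [61, 126, -328, -42.7, 0, 0], [61, 126.4, -327.7, -42.7, 0, 0], [61, 126.4, -327.7, -42.7, 0, 0]])

```text
clock: 2.65
tcp_pos: [0.4629, 0.1483, 0.17]
orientation: [0.677, 0.202, 0.678, -0.202]
wrist_force: [-0.2, -1.1, 0.4]
finger_gap: 0.0401
```

Run:
```python
from h import *
st()
c=cam('wrist','w1.png');print(proj(c,[.462,.151,.106]))
```

```text
t 2.65 tcp [0.4629 0.1483 0.17  ] q [ 0.6774  0.2019  0.6778 -0.2025] F [-0.2  -1.06  0.36] gap 0.0401 j [ 1.450e-01  1.720e-01 -2.920e-01  1.108e+00 -1.000e-03  7.250e-01]
[[323.14263354 252.99976781]]
```

View pics/w1.png

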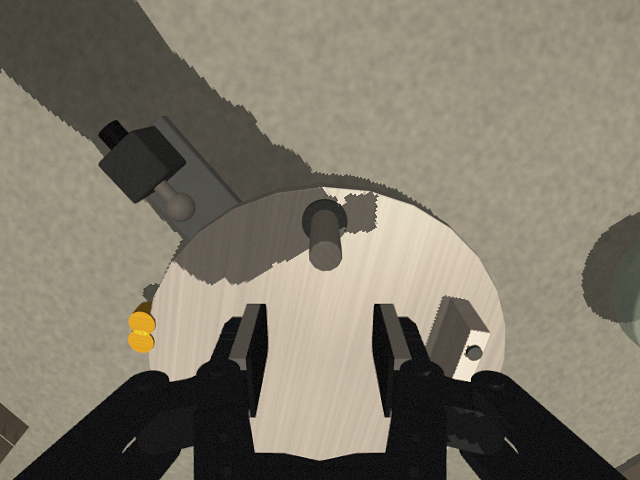

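Call:
send_rows(plan=[[10, 1, 0, 0, 0, 0], [22, 1, 0, 0, 0, 0], [35, 1, 0, 0, 0, 0], [48, 1, 0, 0, 0, 0], [61, 1, 0, 0, 0, 0], [74, 1, 0, 0, 0, 0], [86, 1, 0, 0, 0, 0], [98, 1, 0, 0, 0, 0], [106, 1, 0, 0, 0, 0], [106, 1, 0, 0, 0, 0]])

```text
clock: 3.95
tcp_pos: [0.4633, 0.1491, 0.0636]
orientation: [0.677, 0.202, 0.678, -0.203]
wrist_force: [-1.5, 0.0, 0.1]
finger_gap: 0.0401
```

Call:
send_rows(plan=[[0, 0, 0, 0, 0, 0], [0, 0, 0, 0, 0, 0], [0, 0, 0, 0, 0, 0], [0, 0, 0, 0, 0, 0], [0, 0, 0, 0, 0, 0], [0, 0, 0, 0, 0, 0], [0, 0, 0, 0, 0, 0], [0, 0, 0, 0, 0, 0], [0, 0, 0, 0, 0, 0], [0, 0, 0, 0, 0, 0]], claw=16, newtons=20)

```text
clock: 5.2
tcp_pos: [0.4643, 0.1494, 0.0648]
orientation: [0.678, 0.203, 0.677, -0.202]
wrist_force: [0.9, 2.4, 6.1]
finger_gap: 0.0173
```

Run:
```python
from h import *
st()
c=cam('wrist','w2.png');cam('top','t2.png')
```

```text
t 5.2 tcp [0.4643 0.1494 0.0648] q [ 0.6779  0.2027  0.6772 -0.2022] F [0.85 2.43 6.1 ] gap 0.0173 j [ 0.146  0.265 -0.454  0.85   0.     0.727]
```

View pics/w2.png

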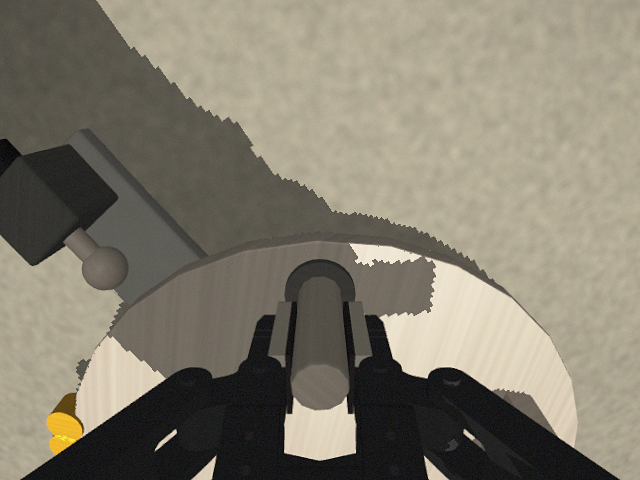

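Run:
```python
from h import *
ax=np.array([.558,.0895]);p0=np.array([.463,.151]);R0=down(57)
for k in range(1,21):
    if k==11: 
        pb=ax+R.from_euler('z',-20,degrees=True).as_matrix()[:2,:2]@(p0-ax); ab=37
    if k<11: pb,ab=p0,57
    t=-2*k
    p=ax+R.from_euler('z',t,degrees=True).as_matrix()[:2,:2]@(p0-ax)
    sh=down(ab).T@np.r_[p-pb,0]*1000
    print(k,sh.round(1),(ab-(57+t)))
print(p)
```

```text
1 [0.  3.9 0.1] 2
2 [0.  7.9 0.3] 4
3 [ 0.  11.8  0.6] 6
4 [ 0.  15.8  1.1] 8
5 [ 0.  19.7  1.7] 10
6 [ 0.  23.5  2.4] 12
7 [ 0.  27.4  3.3] 14
8 [ 0.  31.2  4.3] 16
9 [ 0.  35.   5.5] 18
10 [ 0.  38.7  6.8] 20
11 [0.  3.9 0.1] 2
12 [0.  7.9 0.3] 4
13 [ 0.  11.8  0.6] 6
14 [ 0.  15.8  1.1] 8
15 [ 0.  19.7  1.7] 10
16 [ 0.  23.5  2.4] 12
17 [ 0.  27.4  3.3] 14
18 [ 0.  31.2  4.3] 16
19 [ 0.  35.   5.5] 18
20 [ 0.  38.7  6.8] 20
[0.52475722 0.19767656]
```

Call:
send_rows(plan=[[0, 3.9, 0.1, 2, 0, 0], [0, 7.9, 0.3, 4, 0, 0], [0, 11.8, 0.6, 6, 0, 0], [0, 15.8, 1.1, 8, 0, 0], [0, 19.7, 1.7, 10, 0, 0], [0, 23.5, 2.4, 12, 0, 0], [0, 27.4, 3.3, 14, 0, 0], [0, 31.2, 4.3, 16, 0, 0], [0, 35, 5.5, 18, 0, 0], [0, 38.7, 6.8, 20, 0, 0]])

```text
clock: 6.55
tcp_pos: [0.4899, 0.1783, 0.0647]
orientation: [0.631, 0.317, 0.632, -0.317]
wrist_force: [-4.9, 3.2, 9.4]
finger_gap: 0.0174
```

Call:
send_rows(plan=[[0, 3.9, 0.1, 2, 0, 0], [0, 7.9, 0.3, 4, 0, 0], [0, 11.8, 0.6, 6, 0, 0], [0, 15.8, 1.1, 8, 0, 0], [0, 19.7, 1.7, 10, 0, 0], [0, 23.5, 2.4, 12, 0, 0], [0, 27.4, 3.3, 14, 0, 0], [0, 31.2, 4.3, 16, 0, 0], [0, 35, 5.5, 18, 0, 0], [0, 38.7, 6.8, 20, 0, 0]])

```text
clock: 7.8
tcp_pos: [0.521, 0.1954, 0.0645]
orientation: [0.565, 0.42, 0.569, -0.424]
wrist_force: [-8.4, -0.8, 6.6]
finger_gap: 0.017
```

Run:
```python
from h import *
s=st()
d=np.array(s['tcp_pos'])[:2]-[.558,.0895];print(np.arctan2(d[1],d[0])-2.57,np.hypot(*d))
cam('top','t3.png')
f=load('top')['frame']
cv2.imwrite('pics/z3.png',cv2.resize(f[195:375,225:375],None,fx=3.3,fy=3.3,interpolation=cv2.INTER_CUBIC))
```

```text
t 7.8 tcp [0.521  0.1954 0.0645] q [ 0.5651  0.4203  0.5695 -0.4239] F [-8.36 -0.75  6.57] gap 0.017 j [ 2.140e-01  3.890e-01 -2.720e-01  9.170e-01  1.000e-03  1.493e+00]
-0.6626662700253925 0.11218070462433057
```

View pics/z3.png

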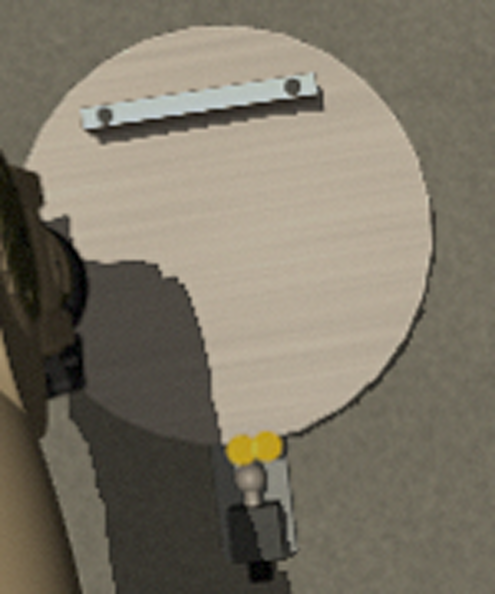

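Run:
```python
from h import *
c=load('top')
p=lambda x,y,z: atz(c,225+x/3.3-.35,195+y/3.3-.35,z)
a=p(105,116,.087);b=p(293,88,.087);d=a-b;print('yaw',np.arctan2(d[1],d[0])-np.pi/2,(a+b)/2)
ax=np.array([.5582,.0894])
m=(p(241,449,.046)+p(266,446,.046))[:2]/2-ax;pl=p(251,478,.06)[:2]-ax
pl2=p(261,572,.04)[:2]-ax
for x in (m,pl,pl2): print(np.arctan2(x[1],x[0]))
```

```text
yaw 0.13643687828796502 [0.63938861 0.10144436 0.087     ]
-3.005862386057125
-3.0297586403046806
-3.03872933162262
```

Call:
send_rows(plan=[[0, 1, 0, 0, 0, 0], [0, 2, 0, 0, 0, 0], [0, 3, 0, 1, 0, 0], [0, 4, 0, 1, 0, 0], [0, 4, 0, 1, 0, 0], [0, 4, 0, 1, 0, 0], [0, 4, 0, 1, 0, 0], [0, 4, 0, 1, 0, 0], [0, 3, 0, 1, 0, 0], [0, 2, 0, 1, 0, 0]])

```text
clock: 9.1
tcp_pos: [0.5249, 0.1964, 0.0644]
orientation: [0.563, 0.426, 0.565, -0.427]
wrist_force: [-6.0, 2.1, 9.3]
finger_gap: 0.0171
```

Run:
```python
from h import *
s=st()
```

```text
t 9.1 tcp [0.5249 0.1964 0.0644] q [ 0.5625  0.4258  0.5652 -0.4275] F [-6.04  2.12  9.29] gap 0.0171 j [ 2.140e-01  3.940e-01 -2.660e-01  9.160e-01  1.000e-03  1.509e+00]
```

Call:
send_rows(plan=[[0, 0, 0, 0, 0, 0], [0, 0, 0, 0, 0, 0], [0, 0, 0, 0, 0, 0], [0, 0, 0, 0, 0, 0], [0, 0, 0, 0, 0, 0], [-15, 0, 0, 0, 0, 0], [-35, 0, 0, 0, 0, 0], [-60, 0, 0, 0, 0, 0], [-90, 0, 0, 0, 0, 0], [-120, 0, 0, 0, 0, 0]], claw=40)

```text
clock: 10.35
tcp_pos: [0.5278, 0.1961, 0.1864]
orientation: [0.564, 0.427, 0.563, -0.427]
wrist_force: [-0.2, -0.3, -0.6]
finger_gap: 0.0397
```

Run:
```python
from h import *
s=st()
to([.5,-.1,.22],20)
```

```text
t 10.35 tcp [0.5278 0.1961 0.1864] q [ 0.564   0.4272  0.5634 -0.4266] F [-0.24 -0.26 -0.61] gap 0.0397 j [ 0.213  0.306 -0.075  1.189 -0.     1.51 ]
row [ -33.7 -107.   277.5] [-4.27  0.01 -0.06]
```

Run:
```python
from h import *
to([.4833,-.272,.17],7.5)
```

```text
row [  16.3 -169.7  438.5] [ 8.23  0.01 -0.06]
```

Call:
send_rows(plan=[[0, -19, 49, 1, 0, 0], [0, -38, 98, 2, 0, 0], [0, -57, 147, 3, 0, 0], [0, -76, 196, 4, 0, 0], [0, -95, 245, 5, 0, 0], [0, -114, 294, 6, 0, 0], [4, -133, 343, 7, 0, 0], [10, -152, 392, 8.2, 0, 0], [16, -169.7, 438.5, 8.2, 0, 0], [16, -169.7, 438.5, 8.2, 0, 0]], claw=55)

```text
clock: 11.6
tcp_pos: [0.4828, -0.2755, 0.1688]
orientation: [0.531, 0.467, 0.53, -0.468]
wrist_force: [-0.7, 1.8, -0.5]
finger_gap: 0.055
```

Run:
```python
from h import *
s=st()
cam('wrist','w4.png');cam('top','t4.png')
f=load('top')['frame']
cv2.imwrite('pics/z4.png',cv2.resize(f[195:375,225:375],None,fx=3.3,fy=3.3,interpolation=cv2.INTER_CUBIC))
```

```text
t 11.6 tcp [ 0.4828 -0.2755  0.1688] q [ 0.5311  0.4672  0.5301 -0.4676] F [-0.7   1.79 -0.47] gap 0.055 j [-6.630e-01  3.010e-01 -1.260e-01  1.143e+00 -1.000e-03  7.820e-01]
```

View pics/z4.png

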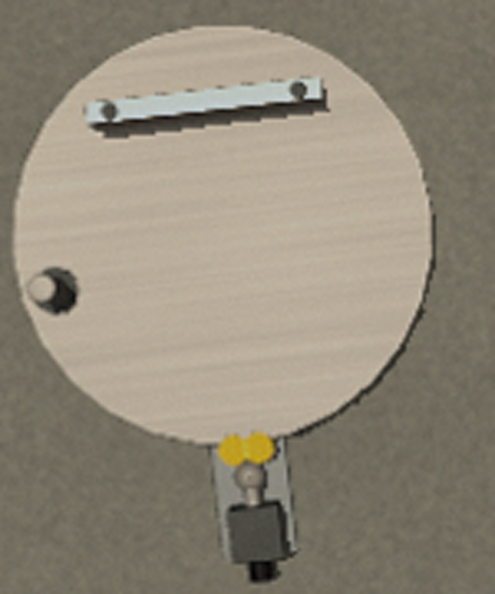

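View pics/w4.png

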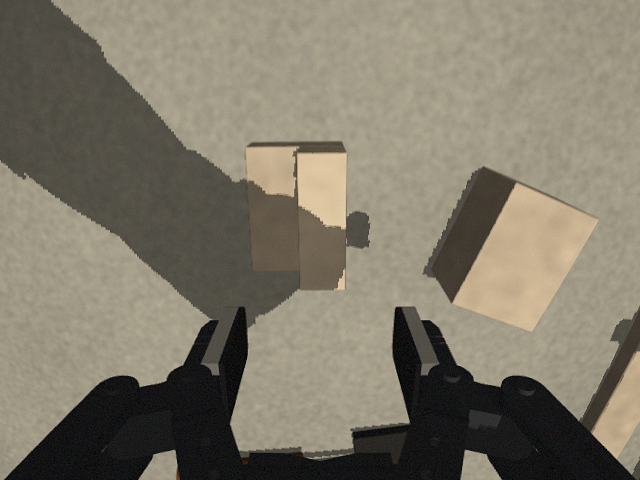

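Run:
```python
from h import *
c=load('top')
p=lambda x,y,z: atz(c,225+x/3.3-.35,195+y/3.3-.35,z)
a=p(109,111,.087);b=p(298,90,.087);d=a-b;print('yaw',np.arctan2(d[1],d[0])-np.pi/2,(a+b)/2)
L=(p(85,103,.087)+p(95,125,.087)+p(321,77,.087)+p(325,99,.087))/4;print('fence mid',L)
ax=np.array([.5582,.0894])
m=(p(233,448,.046)+p(259,447,.046))[:2]/2-ax
print(np.arctan2(m[1],m[0]))
po=p(42,288,.106)[:2]-ax;print('post',np.arctan2(po[1],po[0])-np.arctan2(112,-25),po+ax)
w=load('wrist')
T=[atz(w,u,v,.059) for u,v in [(297,152),(346,152),(346,290),(300,290)]]
for t in T:print(t.round(4))
d=T[0]-T[3];d2=T[1]-T[2]
print(sum(T)/4,[np.degrees(np.arctan2(x[1],x[0]))-90 for x in(d,d2)],np.linalg.norm(d),np.linalg.norm(T[0]-T[1]),np.linalg.norm(T[2]-T[3]))
to([.4833,-.272,.034],7.5,([.4833,-.272,.17],7.5))
print(proj(w,[.4833,-.272,.059]))
```

```text
yaw 0.09898649756316424 [0.64030592 0.09860758 0.087     ]
fence mid [0.63997829 0.09674557 0.087     ]
-3.0403460046677195
post 0.095985176936771 [0.52277341 0.19789996]
[ 0.4642 -0.2291  0.059 ]
[ 0.4929 -0.2254  0.059 ]
[ 0.5061 -0.3148  0.059 ]
[ 0.476  -0.3186  0.059 ]
[ 0.48477647 -0.27196339  0.059     ] [np.float64(7.5430361199857), np.float64(8.42011220923844)] 0.09024677647911626 0.028929640750198264 0.030311884864645616
row [136.   0.   0.] [0. 0. 0.]
[[319.94364138 224.52292336]]
```

Call:
send_rows(plan=[[0, 1, 0, 0, 0, 0], [20, 1, 0, 0, 0, 0], [45, 1, 0, 0, 0, 0], [70, 1, 0, 0, 0, 0], [95, 1, 0, 0, 0, 0], [110, 1, 0, 0, 0, 0], [122, 1, 0, 0, 0, 0], [132, 1, 0, 0, 0, 0], [136, 1, 0, 0, 0, 0], [136, 1, 0, 0, 0, 0]])

```text
clock: 12.95
tcp_pos: [0.4842, -0.272, 0.0323]
orientation: [0.532, 0.466, 0.532, -0.466]
wrist_force: [0.3, 0.5, 0.2]
finger_gap: 0.0549
```

Run:
```python
from h import *
s=st()
cam('wrist','w5.png')
```

```text
t 12.95 tcp [ 0.4842 -0.272   0.0323] q [ 0.5317  0.4661  0.5317 -0.4661] F [0.34 0.52 0.19] gap 0.0549 j [-0.656  0.416 -0.323  0.832 -0.     0.783]
```

View pics/w5.png

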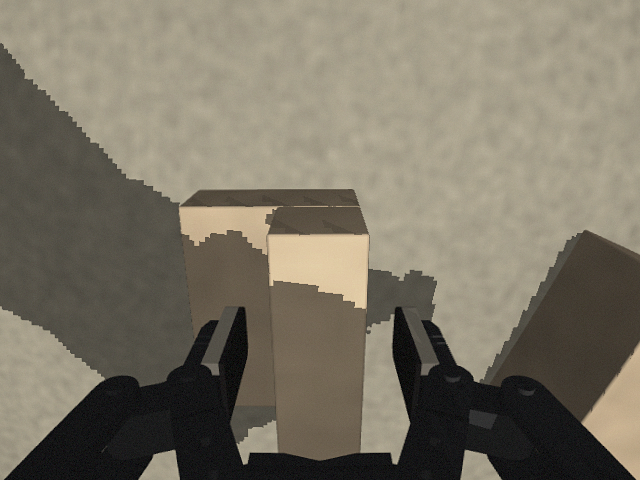

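Call:
send_rows(plan=[[-3, 0, 0, 0, 0, 0], [-3, 0, 0, 0, 0, 0], [-3, 0, 0, 0, 0, 0], [-3, 0, 0, 0, 0, 0], [-3, 0, 0, 0, 0, 0], [-3, 0, 0, 0, 0, 0], [-3, 0, 0, 0, 0, 0], [-3, 0, 0, 0, 0, 0], [-3, 0, 0, 0, 0, 0], [-3, 0, 0, 0, 0, 0]], claw=20, newtons=70)

```text
clock: 14.25
tcp_pos: [0.4846, -0.2724, 0.0365]
orientation: [0.532, 0.466, 0.531, -0.466]
wrist_force: [-1.9, 1.5, 5.7]
finger_gap: 0.0285
```

Run:
```python
from h import *
s=st()
```

```text
t 14.25 tcp [ 0.4846 -0.2724  0.0365] q [ 0.5323  0.4661  0.5311 -0.4662] F [-1.94  1.49  5.67] gap 0.0285 j [-0.656  0.411 -0.319  0.84  -0.     0.783]
```

Call:
send_rows(plan=[[-5, 0, 0, 0, 0, 0], [-12, 0, 0, 0, 0, 0], [-25, 0, 0, 0, 0, 0], [-40, 0, 0, 0, 0, 0], [-60, 0, 0, 0, 0, 0], [-80, 0, 0, 0, 0, 0], [-100, 0, 0, 0, 0, 0], [-120, 0, 0, 0, 0, 0], [-130, 0, 0, 0, 0, 0], [-130, 0, 0, 0, 0, 0]])

```text
clock: 15.5
tcp_pos: [0.4847, -0.2723, 0.1664]
orientation: [0.532, 0.466, 0.531, -0.466]
wrist_force: [-0.8, -0.4, -2.8]
finger_gap: 0.0285
```

Run:
```python
from h import *
s=st()
cam('wrist','w6.png');cam('scene','s6.png')
f=load('scene')['frame']
cv2.imwrite('pics/s6z.png',cv2.resize(f[100:300,170:370],None,fx=3,fy=3,interpolation=cv2.INTER_CUBIC))
yaw=.098; e=np.array([np.cos(yaw),np.sin(yaw)])
foot=np.array([.5582,.0894])+.075*e
for g in (.040,.045): print(g,foot-(g+.015)*e)
```

```text
t 15.5 tcp [ 0.4847 -0.2723  0.1664] q [ 0.5325  0.4661  0.531  -0.4661] F [-0.8 -0.4 -2.8] gap 0.0285 j [-0.656  0.302 -0.131  1.136 -0.     0.783]
0.04 [0.57810404 0.09135686]
0.045 [0.57312803 0.09086765]
```

View pics/w6.png

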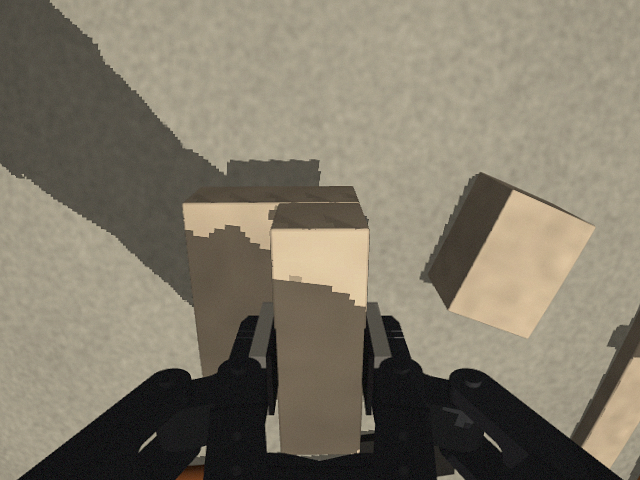

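View pics/s6z.png

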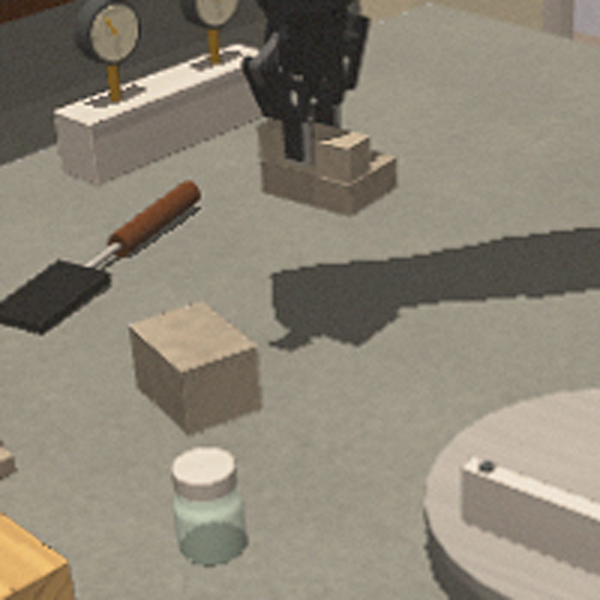

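Run:
```python
from h import *
to([.5755,.0912,.166],5.6)
```

```text
row [  -1.1  138.3 -347.7] [ 1.93 -0.03  0.03]
```

Call:
send_rows(plan=[[0, 8, -20, 0, 0, 0], [0, 22, -56, 0, 0, 0], [0, 39, -98, 0.5, 0, 0], [0, 56, -140, 0.8, 0, 0], [0, 73, -182, 1, 0, 0], [0, 90, -225, 1.2, 0, 0], [0, 107, -268, 1.5, 0, 0], [0, 122, -308, 1.7, 0, 0], [0, 133, -335, 1.9, 0, 0], [0, 138.3, -347.7, 1.9, 0, 0]])

```text
clock: 16.85
tcp_pos: [0.575, 0.0934, 0.1644]
orientation: [0.524, 0.474, 0.525, -0.475]
wrist_force: [-0.1, -0.6, -1.9]
finger_gap: 0.0286
```

Run:
```python
from h import *
s=st()
cam('wrist','w7.png')
to([.5755,.0912,.09],5.6)
```

```text
t 16.85 tcp [0.575  0.0934 0.1644] q [ 0.5241  0.4737  0.5251 -0.4745] F [-0.05 -0.64 -1.86] gap 0.0286 j [ 0.023  0.356 -0.059  1.158  0.     1.493]
row [74.5 -0.2  2.8] [ 0.2  -0.06  0.06]
```

View pics/w7.png

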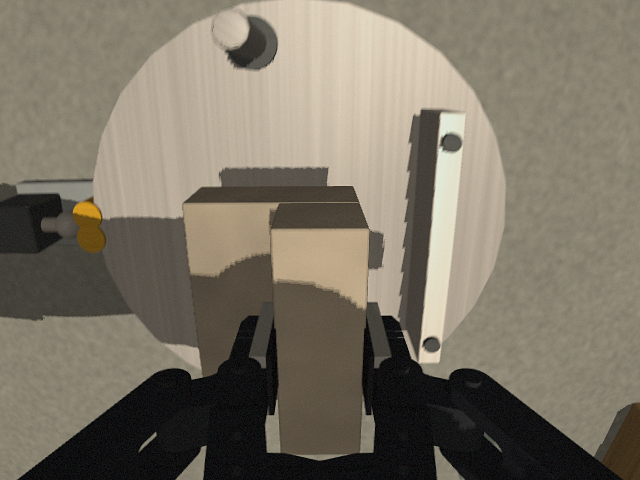

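Run:
```python
from h import *
w=load('wrist')
a=atz(w,451,143,.087);b=atz(w,431,345,.087);d=a-b
print(a,b,(a+b)/2,np.degrees(np.arctan2(d[1],d[0]))-90,np.linalg.norm(d))
# brick top edges z = tcp-0.0365+.059
z=.1644+.0225
for (p,q) in [((272,228),(280,450)),((369,228),(361,450))]:
    a=atz(w,*p,z);b=atz(w,*q,z);d=a-b;print(a,b,np.degrees(np.arctan2(d[1],d[0]))-90)
```

```text
[0.63716403 0.15816832 0.087     ] [0.64964252 0.0373758  0.087     ] [0.64340327 0.09777206 0.087     ] 5.898030426622967 0.12143535992725277
[0.55697117 0.13639655 0.1869    ] [0.56515693 0.04889867 0.1869    ] 5.344686604665071
[0.5857498  0.13933529 0.1869    ] [0.59549661 0.05200817 0.1869    ] 6.368579861041184
```

Call:
send_rows(plan=[[8, 0, 0, 0, 0, 0], [22, 0, 0, 0, 0, 0], [36, 0, 0, 0, 0, 0], [50, 0, 0, 0, 0, 0], [62, 0, 0, 0, 0, 0], [70, 0, 0, 0, 0, 0], [76, 0, 0, 0, 0, 0], [80, 0, 0, 0, 0, 0], [82, 0, 0, 0, 0, 0], [82, 0, 0, 0, 0, 0]])

```text
clock: 18.15
tcp_pos: [0.5759, 0.091, 0.0834]
orientation: [0.524, 0.475, 0.524, -0.475]
wrist_force: [-0.4, 0.4, -3.3]
finger_gap: 0.0287
```

Run:
```python
from h import *
s=st()
```

```text
t 18.15 tcp [0.5759 0.091  0.0834] q [ 0.524   0.4749  0.5238 -0.4748] F [-0.41  0.4  -3.33] gap 0.0287 j [ 0.019  0.412 -0.185  0.973 -0.     1.492]
```

Not yet touching; 5 mm lower, slowly.

Call:
send_rows(plan=[[1, 0, 0, 0, 0, 0], [2, 0, 0, 0, 0, 0], [3, 0, 0, 0, 0, 0], [4, 0, 0, 0, 0, 0], [4.5, 0, 0, 0, 0, 0], [5, 0, 0, 0, 0, 0], [5.5, 0, 0, 0, 0, 0], [5.5, 0, 0, 0, 0, 0], [5.5, 0, 0, 0, 0, 0], [5.5, 0, 0, 0, 0, 0]])

```text
clock: 19.4
tcp_pos: [0.5758, 0.091, 0.0785]
orientation: [0.524, 0.475, 0.524, -0.475]
wrist_force: [-3.7, 0.7, 5.9]
finger_gap: 0.0286
```

Run:
```python
from h import *
s=st()
```

```text
t 19.4 tcp [0.5758 0.091  0.0785] q [ 0.5241  0.4749  0.5238 -0.4748] F [-3.67  0.71  5.89] gap 0.0286 j [ 0.019  0.416 -0.193  0.962 -0.     1.492]
```

Call:
send_rows(plan=[[0, 0, 0, 0, 0, 0], [0, 0, 0, 0, 0, 0], [0, 0, 0, 0, 0, 0], [0, 0, 0, 0, 0, 0], [0, 0, 0, 0, 0, 0], [0, 0, 0, 0, 0, 0], [0, 0, 0, 0, 0, 0], [0, 0, 0, 0, 0, 0], [-3, 0, 0, 0, 0, 0], [-6, 0, 0, 0, 0, 0]], claw=50)

```text
clock: 20.65
tcp_pos: [0.5758, 0.091, 0.084]
orientation: [0.524, 0.475, 0.524, -0.475]
wrist_force: [-0.5, 0.9, 0.6]
finger_gap: 0.0502
```

Call:
send_rows(plan=[[-10, 0, 0, 0, 0, 0], [-20, 0, 0, 0, 0, 0], [-35, 0, 0, 0, 0, 0], [-50, 0, 0, 0, 0, 0], [-65, 0, 0, 0, 0, 0], [-80, 0, 0, 0, 0, 0], [-90, 0, 0, 0, 0, 0], [-90, 0, 0, 0, 0, 0], [-90, 0, 0, 0, 0, 0], [-90, 0, 0, 0, 0, 0]])

```text
clock: 21.9
tcp_pos: [0.5753, 0.0909, 0.173]
orientation: [0.524, 0.474, 0.524, -0.475]
wrist_force: [-0.2, -0.5, 0.2]
finger_gap: 0.05
```

Run:
```python
from h import *
s=st()
cam('wrist','w8.png');cam('scene','s8.png')
```

```text
t 21.9 tcp [0.5753 0.0909 0.173 ] q [ 0.5236  0.4745  0.5243 -0.4752] F [-0.19 -0.51  0.2 ] gap 0.05 j [ 0.019  0.351 -0.045  1.177 -0.     1.492]
```

View pics/w8.png

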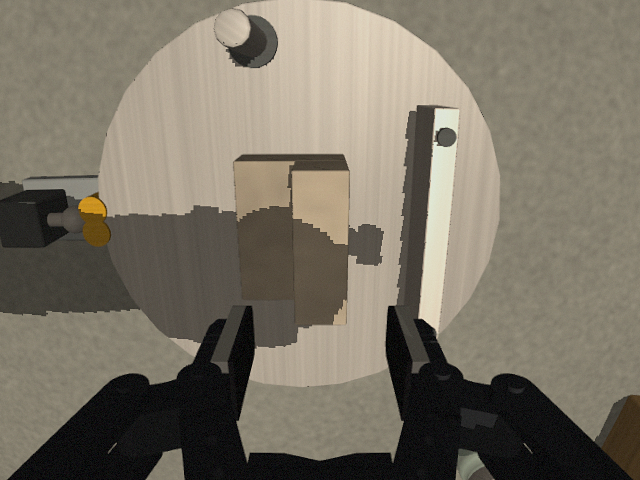

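View pics/s8.png

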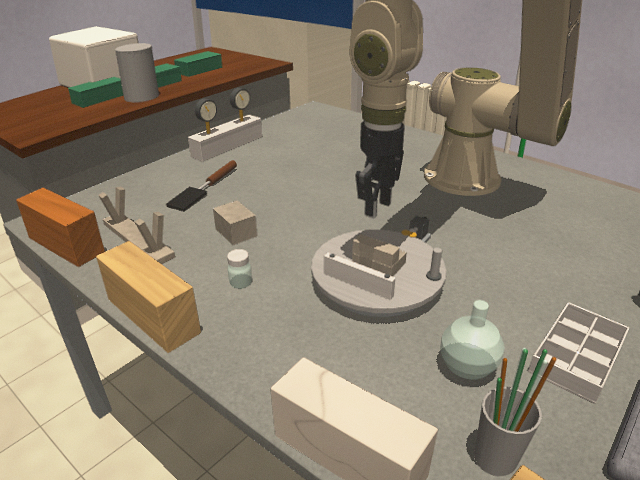

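Run:
```python
from h import *
w=load('wrist')
T=np.array([atz(w,u,v,.101) for u,v in [(291,169),(349,169),(347,324),(297,324)]])
print(T.round(4));c=T.mean(0)
d=T[1]-T[2];d2=T[0]-T[3];print([np.degrees(np.arctan2(x[1],x[0]))-90 for x in(d,d2)])
yaw=.1;e=np.array([np.cos(yaw),np.sin(yaw)]);n=np.array([-e[1],e[0]])
foot=np.array([.559,.0894])+.075*e
print('tall c in fence frame',(c[:2]-foot)@e,(c[:2]-foot)@n)
step=np.array([.5758,.0915])-.015*e   # riser point
print('riser',step)
```

```text
[[0.5569 0.1345 0.101 ]
 [0.5862 0.1375 0.101 ]
 [0.596  0.0479 0.101 ]
 [0.5672 0.0451 0.101 ]]
[np.float64(6.236841972114647), np.float64(6.575685875606823)]
tall c in fence frame -0.0573031277931721 8.652971653018052e-05
riser [0.56087494 0.0900025 ]
```

Run:
```python
from h import *
to([.5445,.0881,.12],95.7)
```

```text
row [ 53.2 -31.   -0.2] [-9.007e+01 -5.000e-02  5.000e-02]
```

Call:
send_rows(plan=[[0, -3, 0, -9, 0, 0], [0, -6, 0, -18, 0, 0], [0, -9, 0, -27, 0, 0], [0, -12, 0, -36, 0, 0], [0, -16, 0, -45, 0, 0], [0, -20, 0, -54, 0, 0], [0, -24, 0, -63, 0, 0], [0, -28, 0, -72, 0, 0], [0, -31, -0.2, -81, 0, 0], [0, -31, -0.2, -90, 0, 0]], claw=20, newtons=100)

```text
clock: 23.25
tcp_pos: [0.5445, 0.0881, 0.1735]
orientation: [0.706, -0.037, 0.706, 0.037]
wrist_force: [0.4, -0.3, -0.7]
finger_gap: 0.0197
```

Run:
```python
from h import *
s=st();cam('wrist','w9.png')
to([.5445,.0881,.08],95.7)
```

```text
t 23.25 tcp [0.5445 0.0881 0.1735] q [ 0.7059 -0.0366  0.7064  0.0365] F [ 0.39 -0.29 -0.68] gap 0.0197 j [ 0.015  0.292 -0.126  1.153 -0.    -0.088]
row [93.5  0.  -0.1] [ 0.48 -0.03  0.  ]
```

View pics/w9.png

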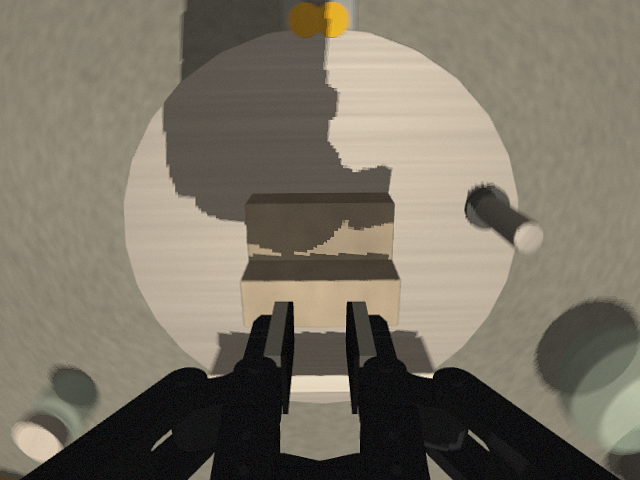

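Call:
send_rows(plan=[[10, 0, 0, 0, 0, 0], [22, 0, 0, 0, 0, 0], [34, 0, 0, 0, 0, 0], [46, 0, 0, 0, 0, 0], [58, 0, 0, 0, 0, 0], [70, 0, 0, 0, 0, 0], [80, 0, 0, 0, 0, 0], [88, 0, 0, 0, 0, 0], [93, 0, 0, 0, 0, 0], [93, 0, 0, 0, 0, 0]])

```text
clock: 24.55
tcp_pos: [0.5447, 0.0881, 0.0805]
orientation: [0.706, -0.035, 0.706, 0.035]
wrist_force: [-0.4, -0.2, -0.7]
finger_gap: 0.0202
```

Run:
```python
from h import *
s=st();cam('wrist','w10.png')
```

```text
t 24.55 tcp [0.5447 0.0881 0.0805] q [ 0.7061 -0.0347  0.7064  0.0346] F [-0.44 -0.24 -0.68] gap 0.0202 j [ 0.015  0.361 -0.272  0.939 -0.    -0.083]
```

View pics/w10.png

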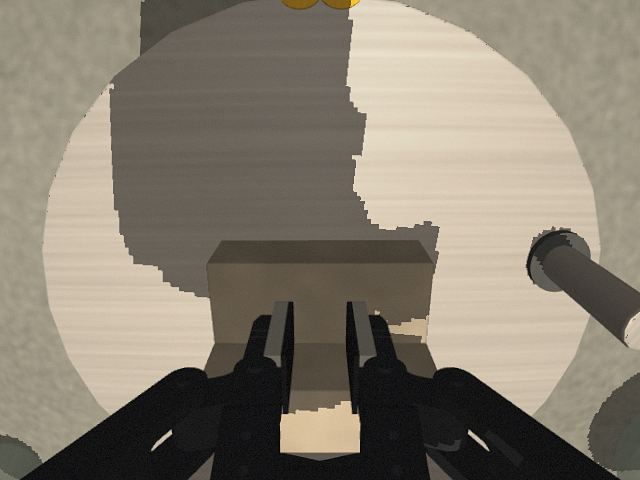

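Call:
send_rows(plan=[[2, 0, 0, 0, 0, 0], [4, 0, 0, 0, 0, 0], [6, 0, 0, 0, 0, 0], [7, 0, 0, 0, 0, 0], [8, 0, 1, 0, 0, 0], [8.5, 0, 2, 0, 0, 0], [9, 0, 3, 0, 0, 0], [9.5, 0, 4, 0, 0, 0], [10, 0, 5, 0, 0, 0], [10, 0, 5, 0, 0, 0]])

```text
clock: 25.85
tcp_pos: [0.5498, 0.0886, 0.0706]
orientation: [0.706, -0.035, 0.706, 0.035]
wrist_force: [-0.4, -0.4, -0.3]
finger_gap: 0.0201
```

Run:
```python
from h import *
s=st()
```

```text
t 25.85 tcp [0.5498 0.0886 0.0706] q [ 0.7061 -0.0347  0.7064  0.0347] F [-0.42 -0.42 -0.26] gap 0.0201 j [ 0.016  0.379 -0.272  0.921 -0.    -0.083]
```

Call:
send_rows(plan=[[0.5, 0, 0.5, 0, 0, 0], [1, 0, 1, 0, 0, 0], [1.5, 0, 1.5, 0, 0, 0], [2, 0, 2, 0, 0, 0], [2.5, 0, 2.5, 0, 0, 0], [3, 0, 3, 0, 0, 0], [3, 0, 3, 0, 0, 0], [3, 0, 3, 0, 0, 0], [3, 0, 3, 0, 0, 0], [3, 0, 3, 0, 0, 0]])

```text
clock: 27.1
tcp_pos: [0.5523, 0.0888, 0.0701]
orientation: [0.706, -0.035, 0.706, 0.035]
wrist_force: [-8.2, -1.6, 18.1]
finger_gap: 0.0198
```

Run:
```python
from h import *
s=st()
```

```text
t 27.1 tcp [0.5523 0.0888 0.0701] q [ 0.7064 -0.0349  0.7061  0.0346] F [-8.16 -1.6  18.14] gap 0.0198 j [ 0.016  0.383 -0.266  0.921 -0.    -0.082]
```

Call:
send_rows(plan=[[-0.5, 0, 2, 0, 0, 0], [-0.5, 0, 6, 0, 0, 0], [-0.5, 0, 10, 0, 0, 0], [-0.5, 0, 14, 0, 0, 0], [-0.5, 0, 18, 0, 0, 0], [-0.5, 0, 22, 0, 0, 0], [-0.5, 0, 26, 0, 0, 0], [-0.5, 0, 30, 0, 0, 0], [-0.5, 0, 34, 0, 0, 0], [-0.5, 0, 37, 0, 0, 0]])

```text
clock: 28.35
tcp_pos: [0.5894, 0.0925, 0.0701]
orientation: [0.706, -0.035, 0.706, 0.035]
wrist_force: [-7.3, 0.1, 13.0]
finger_gap: 0.02
```

Run:
```python
from h import *
s=st();cam('wrist','w11.png');cam('top','t11.png')
f=load('top')['frame']
cv2.imwrite('pics/z11.png',cv2.resize(f[195:345,225:375],None,fx=4,fy=4,interpolation=cv2.INTER_CUBIC))
```

```text
t 28.35 tcp [0.5894 0.0925 0.0701] q [ 0.7064 -0.0349  0.7061  0.0346] F [-7.26  0.05 13.05] gap 0.02 j [ 0.021  0.447 -0.166  0.958 -0.    -0.077]
```

View pics/w11.png

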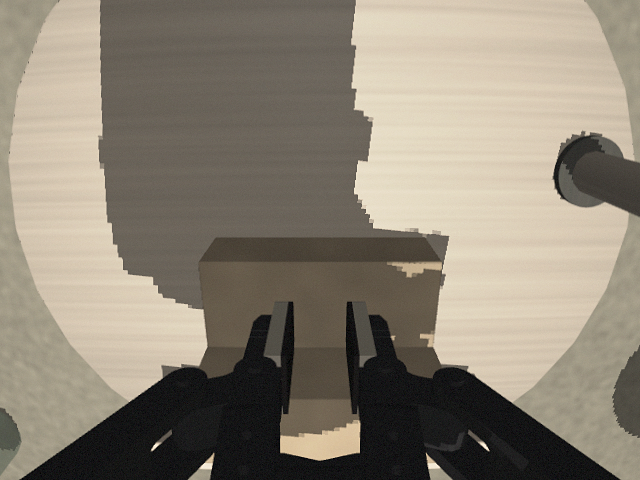

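View pics/z11.png

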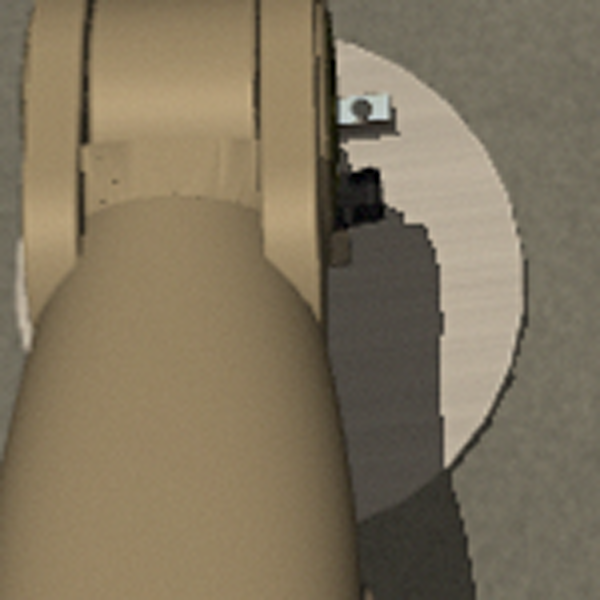

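Call:
send_rows(plan=[[0, 0, 0.5, 0, 0, 0], [0, 0, 1, 0, 0, 0], [0, 0, 1.5, 0, 0, 0], [0, 0, 2, 0, 0, 0], [0, 0, 2.5, 0, 0, 0], [0, 0, 3, 0, 0, 0], [0, 0, 3.5, 0, 0, 0], [0, 0, 4, 0, 0, 0], [0, 0, 4.5, 0, 0, 0], [0, 0, 5, 0, 0, 0]])

```text
clock: 29.7
tcp_pos: [0.5941, 0.093, 0.0702]
orientation: [0.706, -0.035, 0.706, 0.035]
wrist_force: [-8.6, -0.5, 14.0]
finger_gap: 0.0198
```

Run:
```python
from h import *
s=st()
```

```text
t 29.7 tcp [0.5941 0.093  0.0702] q [ 0.7063 -0.0349  0.7062  0.0346] F [-8.56 -0.55 14.04] gap 0.0198 j [ 0.022  0.455 -0.152  0.963 -0.    -0.076]
```

Call:
send_rows(plan=[[0, 0, 0.5, 0, 0, 0], [0, 0, 1, 0, 0, 0], [0, 0, 1.5, 0, 0, 0], [0, 0, 2, 0, 0, 0], [0, 0, 2.3, 0, 0, 0], [0, 0, 2.6, 0, 0, 0], [0, 0, 3, 0, 0, 0], [0, 0, 3, 0, 0, 0], [0, 0, 3, 0, 0, 0], [0, 0, 3, 0, 0, 0]])

```text
clock: 30.95
tcp_pos: [0.5942, 0.0929, 0.0701]
orientation: [0.705, -0.035, 0.708, 0.034]
wrist_force: [-14.2, -2.7, 19.4]
finger_gap: 0.02
```

Run:
```python
from h import *
s=st()
```

```text
t 30.95 tcp [0.5942 0.0929 0.0701] q [ 0.7045 -0.0352  0.708   0.0344] F [-14.22  -2.75  19.36] gap 0.02 j [ 0.022  0.459 -0.146  0.971 -0.001 -0.076]
```

Call:
send_rows(plan=[[0, 0, 0.5, 0, 0, 0], [0, 0, 1, 0, 0, 0], [-0.3, 0, 1.5, 0, 0, 0], [-0.5, 0, 1.5, 0, 0, 0], [-0.5, 0, 1.5, 0, 0, 0], [-0.5, 0, 1.5, 0, 0, 0], [-0.5, 0, 1.5, 0, 0, 0], [-0.5, 0, 1.5, 0, 0, 0], [-0.5, 0, 1.5, 0, 0, 0], [-0.5, 0, 1.5, 0, 0, 0]])

```text
clock: 32.2
tcp_pos: [0.5942, 0.0929, 0.0701]
orientation: [0.703, -0.035, 0.709, 0.034]
wrist_force: [-17.5, -2.4, 20.0]
finger_gap: 0.0202
```

Run:
```python
from h import *
s=st();cam('wrist','w12.png');cam('scene','s12.png')
f=load('scene')['frame']
cv2.imwrite('pics/s12z.png',cv2.resize(f[210:330,300:460],None,fx=5,fy=5,interpolation=cv2.INTER_CUBIC))
st()
```

```text
t 32.2 tcp [0.5942 0.0929 0.0701] q [ 0.7035 -0.0352  0.709   0.0343] F [-17.49  -2.36  19.98] gap 0.0202 j [ 0.022  0.461 -0.142  0.975 -0.001 -0.076]
t 32.3 tcp [0.5942 0.0929 0.0701] q [ 0.7035 -0.0352  0.709   0.0343] F [-17.72  -3.36  20.18] gap 0.0203 j [ 0.022  0.461 -0.142  0.975 -0.001 -0.076]
```

View pics/s12z.png

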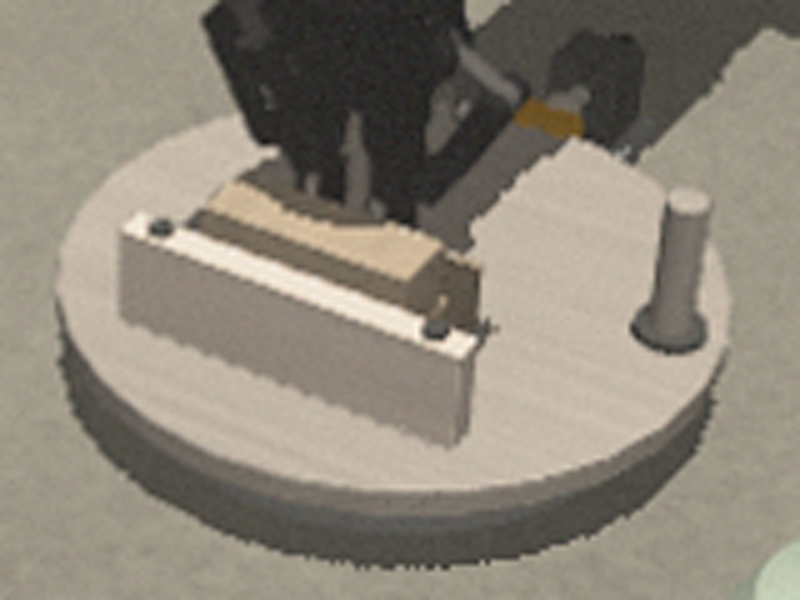

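View pics/w12.png

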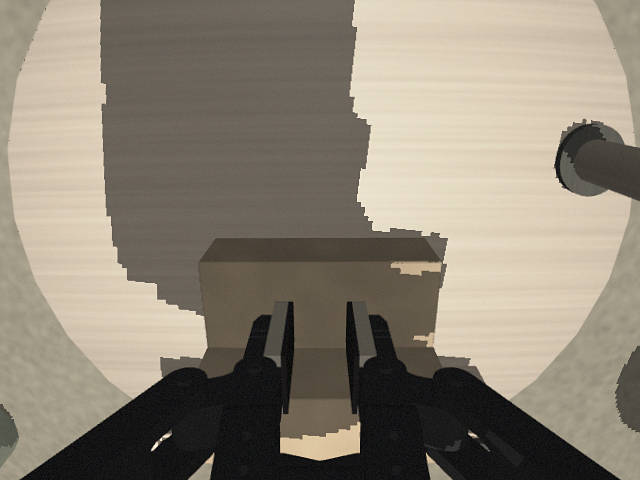

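Run:
```python
from h import *
c=load('scene')
yaw=.098;e=np.array([np.cos(yaw),np.sin(yaw),0]);n=np.array([-e[1],e[0],0])
ax=np.array([.5587,.0894,0])
P=lambda x,y,z: ax+x*e+y*n+np.array([0,0,z])
def z(p): return ((proj(c,p)[0]-[300,210]+.4)*5).round(0)
for nm,x,y,h in [('fence work L',75,-75,87),('fence work R',75,75,87),('fence far L',89,-75,87),('far R',89,75,87),('post',-25,112,106)]: print(nm,z(P(x/1e3,y/1e3,h/1e3)))
for g in (0,.004,.008):
  print(g,[z(P(.075-g,y,.101)) for y in(-.045,.045)],[z(P(.075-g-.03,y,.101)) for y in(-.045,.045)])
f=c['frame'];b=f[235:290,330:400]
cv2.imwrite('pics/s12y.png',cv2.resize(b,None,fx=11,fy=10,interpolation=cv2.INTER_NEAREST))
print(st() and 0)
```

```text
fence work L [140. 207.]
fence work R [478. 334.]
fence far L [120. 224.]
far R [460. 353.]
post [687. 196.]
0 [array([204., 201.]), array([409., 277.])] [array([245., 166.]), array([447., 238.])]
0.004 [array([210., 196.]), array([414., 271.])] [array([251., 161.]), array([452., 233.])]
0.008 [array([215., 191.]), array([419., 266.])] [array([256., 156.]), array([457., 228.])]
t 32.3 tcp [0.5942 0.0929 0.0701] q [ 0.7035 -0.0352  0.709   0.0343] F [-17.72  -3.36  20.18] gap 0.0203 j [ 0.022  0.461 -0.142  0.975 -0.001 -0.076]
0
```

View pics/s12y.png

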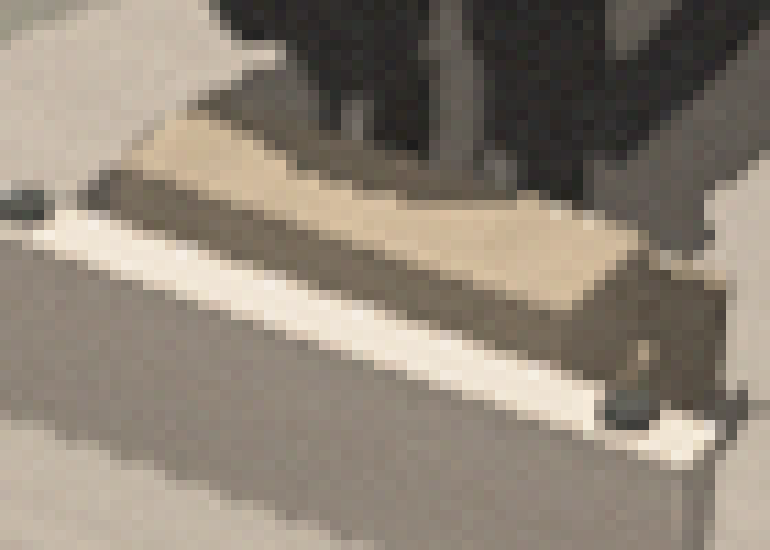

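Run:
```python
from h import *
st();print(job.hand_in());st()
```

```text
t 32.3 tcp [0.5942 0.0929 0.0701] q [ 0.7035 -0.0352  0.709   0.0343] F [-17.72  -3.36  20.18] gap 0.0203 j [ 0.022  0.461 -0.142  0.975 -0.001 -0.076]
the job is handed in; nothing more can be done
None
the job is handed in; nothing more can be done
```

I did every step and handed the job in at 32.3 s of the 64 s allowed, with the arm still pushing. The hand-in reports no verdict.

- **Table:** I turned it by its post. After I let go, the camera showed the plunger between the brass pins and the fence at about 0.098 rad in the world frame. I could not see the notch again once the arm was over the table.
- **Brick placing:** I set the stepped brick down square, about 42 mm in front of the fence and within 1 mm of its middle, then opened the fingers and lifted away.
- **Push:** One diagonal push into the step slid it until it stopped at the fence. The last wrist reading was about 18 N forwards and 20 N down. That is above the suggested 10 to 15 N, but far below the 120 N limit. The last readings before hand-in showed no movement.
- **Fence contact:** This was worked out rather than measured. Friction on the table can take at most about 8 N of the push, so the fence should carry about 9 N.
- **Last camera check:** The brick's corner nearer the post fits a zero gap at the fence. The other end was about 1 to 2 pixels off, which I put down to picture reading and calibration error, so squareness there is only confirmed to that accuracy.
- **Other objects:** I never moved the tool near the plain brick, globe or jar. I saw them standing in place after setting the brick down, but did not measure their positions again.

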